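Thread the locking rod through the drawer lugs

TASK

The three drawers of the grey desktop unit are pushed in unevenly. Take the steel locking rod out of the wooden desk tidy and lock the drawers with it: thread it down through the lugs on the three drawer fronts, easing each drawer into line as you go, and on into the socket in the foot until the collar rests on the top lug, then let go. Feel your way down: pressing the rod on a lug or on the foot with 40 N would bend it. Leave the tidy and the other things on the counter where they stand.

Things in the scene. Friction and masses are not known exactly. Their poses are not given: they have to be found in the camera images.
- rod: steel locking rod, about 0.22 kg, standing upright in one of the tidy's three wells. Origin: centre of its lower tip; own z runs up its axis to the knob. From the tip: a 3 mm long cone from 8 mm to 12 mm across, a 12 mm round shaft up to 116 mm, a collar 26 mm across from 116 to 120 mm, a round knob 22 mm across from 120 to 170 mm (grip it there)
- cabinet: grey steel desktop drawer unit, fixed, three shallow drawers one above the other. Origin: on the table under the foot socket's axis; own +y points out of the drawer fronts, +z up. Its carcass fills own x -75 to 205 mm, y -376 to -46 mm, z 0 to 134 mm; drawer fronts at y -34 mm; low pulls stand out 15 mm at x 85 to 165 mm
- top_eye (a point): centre of the hole, at the upper face (height 122 mm), of the top drawer's lug. Each drawer has such a flat steel lug: 36 mm wide, 14 mm thick, standing 52 mm out from the drawer front, round vertical hole 14.5 mm across, 18 mm from its outer end. This point moves with the top drawer
- lug_line (a point): point of the drawer unit on the socket's axis at height 122 mm. Lug upper faces lie at heights 122, 86 and 50 mm. At the start the holes are off this axis: the top one up to 9 mm, the middle and lowest 4 to 10 mm, each out or in along the unit's own y, and all up to 3 mm along its x. Only the top hole is measured; look or feel for the others
- socket (a point): centre of the mouth (height 22 mm) of the fixed blind socket in the unit's foot: 14.5 mm across, 18 mm deep. With the rod home its tip is 16 mm below this point, collar on the top lug. Each drawer slides with about 3 N, from -12 to +14 mm along the unit's own y and 5 mm either way along x, and stays where it is put: a rod in its lug can drag it into line
- tidy: loose wooden desk tidy, 50 x 125 x 70 mm, 0.9 kg, three round wells 15.5 mm across and 60 mm deep in a row along its own y, 38 mm apart; origin: centre of its underside. The wells hold the rod and two markers in any order; the markers reach 125 mm above the table, the bottom of the rod's knob stands at 130 mm
- stapler: black stapler, 145 x 36 x 56 mm, a bystander; origin: centre of its underside
- tape_dispenser: black desk tape dispenser, 150 x 62 x 94 mm, a bystander; origin: centre of its underside
- mug: white mug, 80 mm across, 95 mm tall, a bystander; origin: centre of its underside
- calculator: flat grey calculator, 100 x 150 x 16 mm, a bystander; origin: centre of its underside
- note_block: white paper note block, 76 x 76 x 32 mm, a bystander; origin: centre of its underside
- sanitiser: pump bottle, 60 mm across, 183 mm tall, a bystander; origin: centre of its underside

How it is judged:
On the way, in this order (a step that is already met when the one before it is completed fails the run):
1. the rod's tip is down through the top lug (z of rod in the frame of socket below 0.08 m and horizontal distance between rod and top_eye below 0.006 m), for 0.1 s.
2. the rod's tip is down through the middle lug too (z of rod in the frame of socket below 0.045 m and horizontal distance between rod and socket below 0.016 m), for 0.1 s.
At the end, for the whole second after the job is handed in: the rod stands through all three lugs in the foot socket, its tip 13.5 to 18.5 mm below the socket's mouth (collar on the top lug), within 3 mm of the socket's axis and 0.05 rad of upright, within 6 mm of the top lug's hole, at rest and let go (z of rod in the frame of socket between -0.0185 and -0.0135 m and horizontal distance between rod and socket below 0.003 m and angle between rod's own z axis and vertical below 0.05 rad and linear speed of rod below 0.01 m/s and horizontal distance between rod and top_eye below 0.006 m); the robot touches nothing.
It fails at once if the rod is pressed on the drawer unit with more than 40 N on the way down (until its tip is 8 mm inside the socket) (contact force between rod and cabinet above 40 N and z of rod in the frame of socket above -0.008 m).
It fails at once if the tidy is shoved more than 40 mm or tipped over (distance of tidy from where it was at the start of the episode above 0.04 m or angle between tidy's own z axis and vertical above 0.5 rad).
It fails at once if a bystander is moved more than 30 mm (distance of any of stapler, tape_dispenser, mug, calculator, note_block, sanitiser from where it was at the start of the episode above 0.03 m).
It also fails if it takes over 72 s, if anything falls off the work surface, if the arm or the gripper's body presses on something with over 40 N, if the wrist force passes 120 N, or if a joint passes its speed limit or range.

ROBOT

A 6-joint arm with a two-finger parallel gripper is mounted at the origin on the work surface. World frame = base frame: x ahead of the robot, y to its left, z up, the work surface at z = 0. Lengths are in m, angles in rad, forces in N, time in s.
With the tool pointing down it reaches from about 0.275 to 0.75 m from the base axis. Payload 10.2 kg.
Tool frame: the origin (TCP) lies midway between the tips of the shut fingers; the grasp point (between the pads) lies 19 mm behind it (r.grasp_offset is the distance from the TCP to the grasp point, in m); z points along the fingers, y is the direction in which the jaws open and shut (so a half turn about z gives the same grasp; the last joint's range is limited). The gripper opens to 85 mm and grips with 20 to 120 N. Pads are 22 mm wide; open, the fingers measure 114 mm over their backs; the gripper's body (76 mm by 85 mm) begins 54 mm behind the grasp point. The pads swing forward as they close: fully open they stand 13 mm farther back than shut.
Start: joints at [-1.439, 0.313, 1.498, -0, 1.331, -0.223], TCP at [0.182, -0.492, 0.231] pointing down, gripper open.
Joint ranges: [-2.94, 2.94], [-0.97, 2.17], [0.19, 2.56], [-1.23, 4.37], [0.02, 3.11], [-2.88, 2.88]. Speed limits (rad/s): [2.39, 2.39, 3.01, 3.14, 3.14, 3.14].

INTERFACE

Orientations are given as a unit quaternion [w, x, y, z].
In Python, from workcell import readout, cams, job, r gives the robot as it stands.
- The arm moves only by the tool servo_tool, never from a script. Its argument "deltas" is a list of rows, each a list of 4 numbers: the shift along the tool's x, y, z in cm, then the turn about the tool's z in degrees. In form: [[tx, ty, tz, turn], ...]. A call has 1 to 10 rows; each row is the pose to reach, as a shift and turn from the pose commanded when the call began, along the tool's axes at that moment; what a row does not reach only later rows make up. A row lasts 1/10 s, in which the tool goes at most 50 mm and 8.59 degrees, less where a joint would pass 70% of its speed; a pose out of reach is approached as far as the arm can. A call with a gripper value outside its range is refused whole. "fingers" is the opening, from 0 (shut) to 1 (fully open), set as the call begins (left out, the last holds). The fingers move at their own pace and stop on an object; the grip force is fixed at half the most. Time passes only in rows, so rows that repeat a pose let the fingers close. It gives the time, the measured TCP pose, the force and the opening at its end, in the units of the state.
- readout.read_state(): the state, without advancing time (a new reading comes with each control period).
- cams.snapshot(name): name is "scene" or "top" or "wrist"; returns the picture (400x640x3 uint8, blue, green, red); there is no depth.
- cams.get_calibration(name): a dict with "camera_matrix" (3x3 intrinsics, pixels), "R" (3x3) and "t" (3): a world point X has camera coordinates R X + t; the wrist camera has in their place "T_tool_cam" (4x4, takes a point from camera to tool coordinates, whose origin is the TCP and whose axes are the flange's). Camera axes: x right, y down, z forward; pixel columns grow to the right and rows downward; lengths in m; the calibration is good to about 2 mm. A picture is of the moment at which its call begins: read the wrist's pose just before it. get_calibration takes no time and is no camera call.
- job.job_done(): hands the job in, once; it reports no verdict.
The state is a dict: "t": time; "qpos": joint angles; "joint_vel": joint speeds; "tau": joint torques, N m; "tcp_pos": TCP position; "tool_rot": TCP orientation; "ft_force": force on the tool from outside, world axes, zero at the start; "torque": the same for the moment, N m; "grip_width": opening from 0.0 (shut) to 1.0 (fully open).
Only numpy, scipy, OpenCV 4.12 (cv2) and the standard library are available. Lean on these libraries where they do the work, as an engineer would, in place of code of your own. Each camera call takes 0.05 s, during which the arm holds its last target.

## Working session

There is one attempt and no reset: what is moved stays moved. The work goes in short steps, Python scripts to look and compute and a tool call to move; the robot and the scene stay as the last step left them, time stands still between calls to the robot, and variables do not carry over. Pictures are saved under pics/ and viewed, and the job is handed in when it is done.

Besides the shell and the picture viewer there is one more tool, called after "Call:" as name(argument=value, ...), one argument or row to a line, values as JSON. servo_tool: Moves the arm, as the interface text tells. Its arguments: {"type":"object","properties":{"deltas":{"type":"array"},"fingers":{"type":"number"}},"required":["deltas"]}

```bash
ls; mkdir -p pics
python3 - <<'E'
from workcell import readout, cams, job, r
import cv2, numpy as np
np.set_printoptions(precision=4,suppress=True)
print(readout.read_state())
for n in ("scene","top","wrist"):
    cv2.imwrite(f"pics/{n}0.png",cams.snapshot(n)); print(n,cams.get_calibration(n))
print(r.grasp_offset)
E
```

```text
pics
{'t': 0.0, 'qpos': array([-1.4394,  0.3134,  1.4984,  0.    ,  1.331 , -0.2234]), 'joint_vel': array([-0.0003, -0.0006, -0.0021, -0.0002,  0.0009, -0.0007]), 'tau': array([  0.0015, -41.2263, -25.9742,  -0.0001,   0.0041,  -0.    ]), 'tcp_pos': array([ 0.1823, -0.492 ,  0.2307]), 'tool_rot': array([-0.0006,  0.9843,  0.1765,  0.    ]), 'ft_force': array([ 0.3564, -0.6453, -0.138 ]), 'torque': array([-0.0585, -0.0148, -0.0523]), 'grip_width': 1.0001583165226824}
scene {'camera_matrix': array([[361.712 ,   0.    , 321.02  ],
       [  0.    , 361.712 , 202.0788],
       [  0.    ,   0.    ,   1.    ]]), 'R': array([[ 0.3404,  0.9401,  0.0157],
       [ 0.6033, -0.2056, -0.7706],
       [-0.7212,  0.2718, -0.6372]]), 't': array([-0.3802, -0.2018,  1.2105])}
top {'camera_matrix': array([[389.488 ,   0.    , 316.4562],
       [  0.    , 389.488 , 201.261 ],
       [  0.    ,   0.    ,   1.    ]]), 'R': array([[-0.0244, -0.9997, -0.007 ],
       [-0.9932,  0.025 , -0.1139],
       [ 0.114 ,  0.0042, -0.9935]]), 't': array([0.2232, 0.5593, 0.7884])}
wrist {'camera_matrix': array([[284.1462,   0.    , 316.638 ],
       [  0.    , 284.1462, 207.8365],
       [  0.    ,   0.    ,   1.    ]]), 'T_tool_cam': array([[ 0.0001, -0.9536, -0.3012,  0.0771],
       [ 1.    ,  0.0002, -0.0003, -0.0006],
       [ 0.0004, -0.3012,  0.9536, -0.1435],
       [ 0.    ,  0.    ,  0.    ,  1.    ]])}
0.0187
```

View pics/scene0.png

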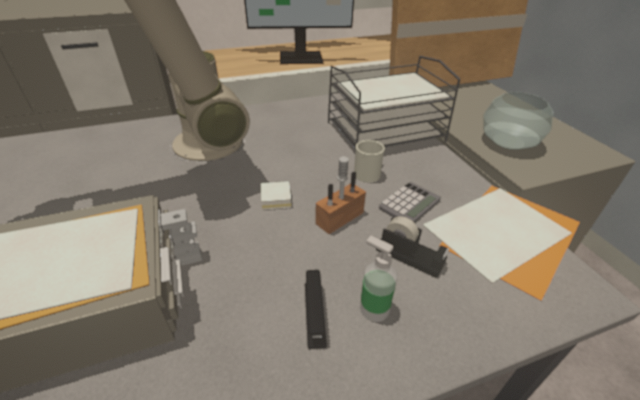

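View pics/top0.png

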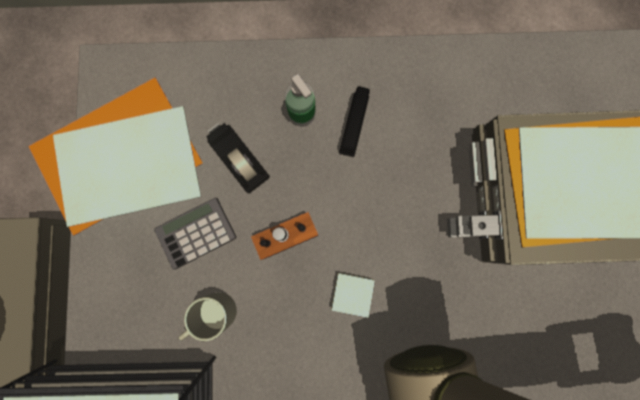

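View pics/wrist0.png

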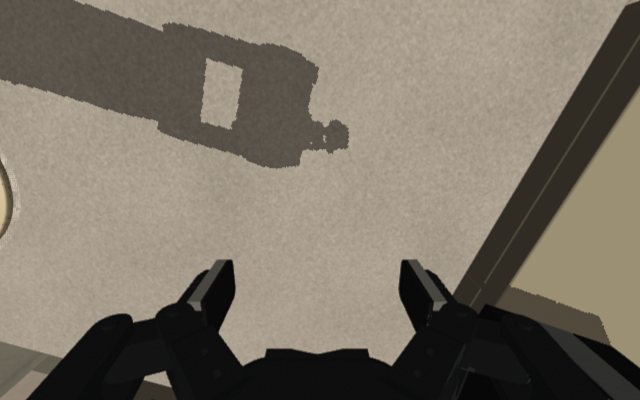

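Run:
```python
import cv2
t=cv2.imread('pics/top0.png'); s=cv2.imread('pics/scene0.png')
cv2.imwrite('pics/z1.png',cv2.resize(t[190:270,430:530],None,fx=7,fy=7,interpolation=cv2.INTER_CUBIC))
cv2.imwrite('pics/z2.png',cv2.resize(t[200:270,240:330],None,fx=7,fy=7,interpolation=cv2.INTER_CUBIC))
cv2.imwrite('pics/z3.png',cv2.resize(s[190:300,130:230],None,fx=5,fy=5,interpolation=cv2.INTER_CUBIC))
cv2.imwrite('pics/z4.png',cv2.resize(s[140:240,300:400],None,fx=5,fy=5,interpolation=cv2.INTER_CUBIC))
```

```text
(no output)
```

View pics/z1.png

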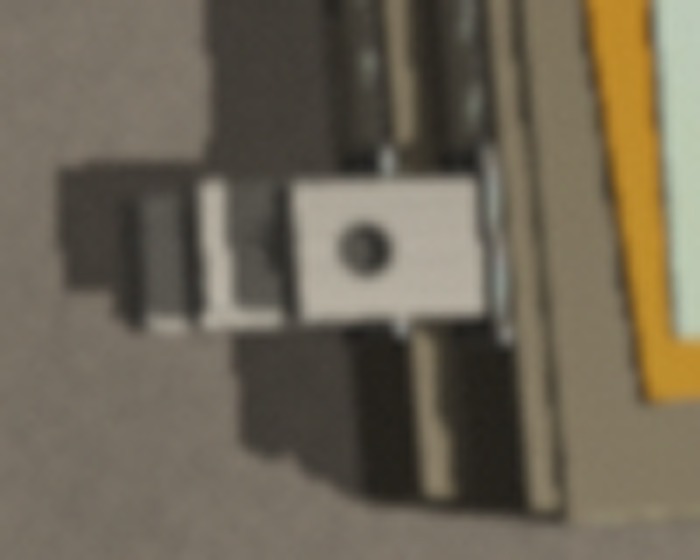

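View pics/z2.png

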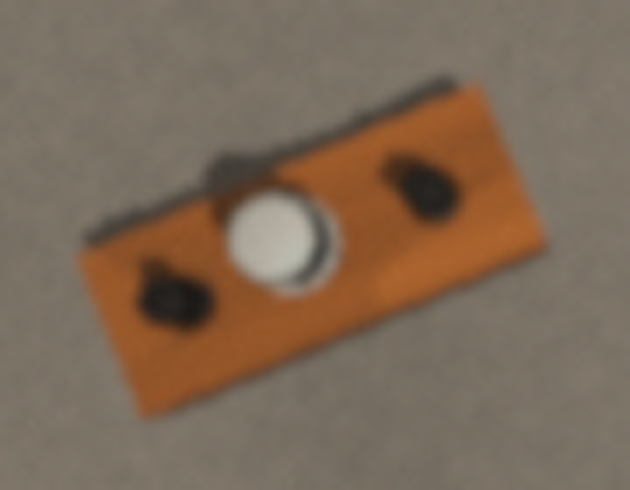

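View pics/z3.png

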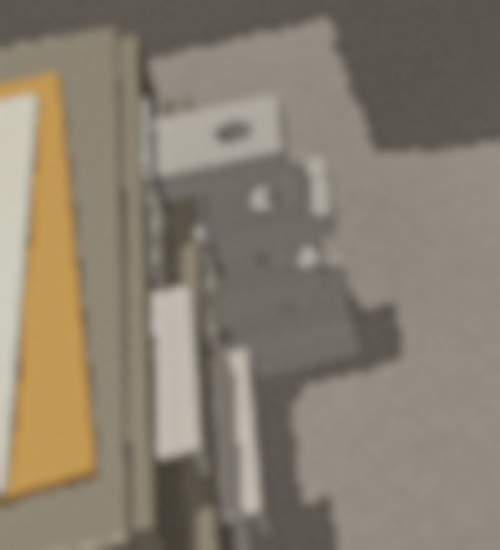

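View pics/z4.png

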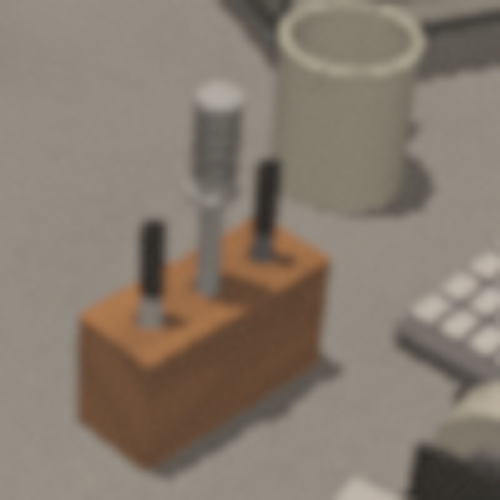

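```bash
cat > h.py <<'E'
import numpy as np, cv2
from scipy.spatial.transform import Rotation as Rn
np.set_printoptions(precision=4,suppress=True)
from workcell import readout,cams,job,r
def cam(n,st=None):
    c=cams.get_calibration(n);K=c['camera_matrix']
    if n=='wrist':
        q=st['tool_rot'];Rt=Rn.from_quat([q[1],q[2],q[3],q[0]]).as_matrix()
        T=c['T_tool_cam'];Rc=Rt@T[:3,:3];C=Rt@T[:3,3]+st['tcp_pos']
        return K,Rc.T,-Rc.T@C
    return K,np.array(c['R']),np.array(c['t'])
def back(px,z,c):
    K,R,t=c;d=R.T@np.linalg.inv(K)@np.array([px[0],px[1],1.]);C=-R.T@t
    return C+d*(z-C[2])/d[2]
def proj(X,c):
    K,R,t=c;p=K@(R@np.asarray(X)+t);return p[:2]/p[2]
def snapw(name):
    st=readout.read_state();im=cams.snapshot('wrist');cv2.imwrite(name,im)
    import json;json.dump({k:np.array(st[k]).tolist() for k in('tcp_pos','tool_rot','t')},open(name+'.json','w'))
    return st,im
E
python3 - <<'E'
from h import *
T=cam('top');S=cam('scene')
print('rod top',back((278.9,233.9),.18,T),back((343.6,159.4),.18,S))
print('eye',back((482.3,225.3),.122,T),back((176.4,216.0),.122,S))
def tri(a,b):
    A=[]
    for p,(K,R,t) in((a,T),(b,S)):
        P=K@np.c_[R,t]; A+= [p[0]*P[2]-P[0],p[1]*P[2]-P[1]]
    X=np.linalg.svd(np.array(A))[2][-1];return X[:3]/X[3]
print(tri((278.9,233.9),(343.6,159.4)),tri((482.3,225.3),(176.4,216.0)))
# tidy corners top z .07
for p in((80,253),(475,87),(548,243),(145,417)): print('tidy',back((p[0]/7+240,p[1]/7+200),.07,T))
for p in((400,252),(316,210),(255,240)): print()
# scene picks of eye for heights
s=lambda x,y:(x/5+130,y/5+190)
for p,z in(((262,197),.086),((262,258),.05),((308,257),.05),((290,310),.022)): print(z,back(s(*p),z,S))
E
```

```text
rod top [0.4932 0.2743 0.18  ] [0.4995 0.2743 0.18  ]
eye [ 0.5017 -0.0982  0.122 ] [ 0.505  -0.0962  0.122 ]
[0.4937 0.2757 0.176 ] [ 0.502  -0.0978  0.1203]
tidy [0.4937 0.3404 0.07  ]
tidy [0.5383 0.2269 0.07  ]
tidy [0.4933 0.2071 0.07  ]
tidy [0.447  0.3223 0.07  ]



0.086 [ 0.5085 -0.0925  0.086 ]
0.05 [ 0.5066 -0.1003  0.05  ]
0.05 [ 0.5125 -0.0815  0.05  ]
0.022 [ 0.5134 -0.095   0.022 ]
```

Run:
```python
import cv2
t=cv2.imread('pics/top0.png'); s=cv2.imread('pics/scene0.png')
cv2.imwrite('pics/z5.png',cv2.resize(t[100:280,460:640],None,fx=3.3,fy=3.3,interpolation=cv2.INTER_CUBIC))
c=s[200:280,150:220].astype(float)*2; c=c.clip(0,255).astype('uint8')
cv2.imwrite('pics/z6.png',cv2.resize(c,None,fx=7,fy=7,interpolation=cv2.INTER_CUBIC))
```

```text
(no output)
```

View pics/z5.png

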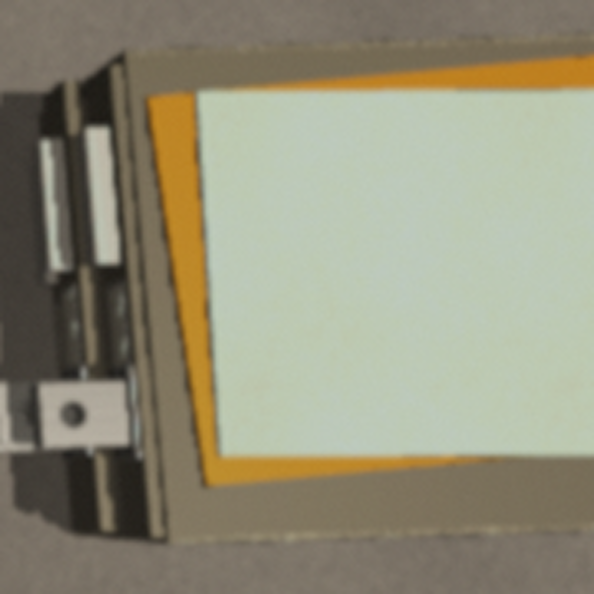

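View pics/z6.png

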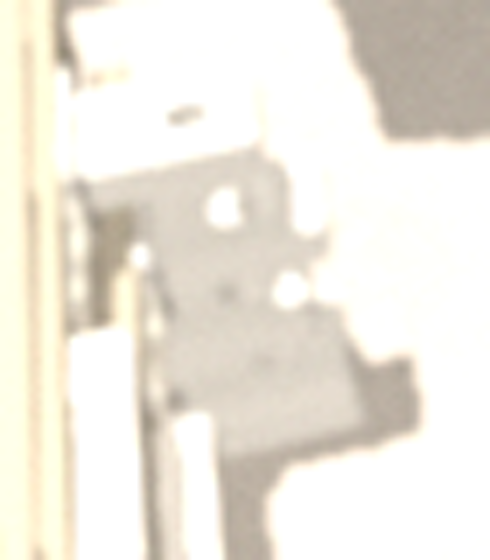

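```bash
cat >> h.py <<'E'
def yaw(st):
    q=st['tool_rot'];m=Rn.from_quat([q[1],q[2],q[3],q[0]]).as_matrix();return np.degrees(np.arctan2(m[1,0],m[0,0]))
def to(p,yawdeg=None,st=None):
    st=st or readout.read_state();q=st['tool_rot'];m=Rn.from_quat([q[1],q[2],q[3],q[0]]).as_matrix()
    d=m.T@(np.array(p)-st['tcp_pos'])*100
    t=0 if yawdeg is None else -(yawdeg-yaw(st))
    print('t',round(st['t'],2),'tcp',st['tcp_pos'],'yaw',round(yaw(st),2),'-> row',d.round(2),'turn',round(t,1));return d,t
E
python3 -c "
from h import *
to([.443,.06,.231],0); to([.443,.06,.10],0)
print(back((353,295),.032,cam('top')))"
```

```text
t 0.15 tcp [ 0.1823 -0.4921  0.2309] yaw 20.33 -> row [ 43.62 -42.72   0.04] turn 20.3
t 0.15 tcp [ 0.1823 -0.4921  0.2309] yaw 20.33 -> row [ 43.62 -42.71  13.14] turn 20.3
[0.3693 0.139  0.032 ]
```

Call:
servo_tool(
  deltas=[
    [3.5,-3.4,0,2],
    [7,-6.8,0,4],
    [10.5,-10.3,0,6],
    [14,-13.7,0,8],
    [17.5,-17.1,0,10],
    [21,-20.5,0,12],
    [24.5,-24,0,14],
    [28,-27.4,0,16],
    [31.5,-30.8,0,18],
    [35,-34.3,0,20.3],
  ],
)

```text
t: 1.15
tcp_pos: [0.3918, -0.0471, 0.2314]
tool_rot: [0.0, 1.0, -0.001, 0.0]
ft_force: [0.8, -1.3, -0.1]
grip_width: 1.003
```

```bash
python3 -c "
from h import *
to([.443,.06,.10],0)"
```

```text
t 1.15 tcp [ 0.3918 -0.0471  0.2314] yaw -0.07 -> row [  5.1  -10.72  13.14] turn -0.1
```

Call:
servo_tool(
  deltas=[
    [1.5,-3,0,0],
    [3,-6,3,0],
    [4,-9,7,0],
    [5,-10.7,11,0],
    [5,-10.7,13,0],
    [5,-10.7,13,0],
    [5,-10.7,13,0],
  ],
)

```text
t: 1.85
tcp_pos: [0.4416, 0.0577, 0.1019]
tool_rot: [0.0, 1.0, 0.0, 0.0]
ft_force: [0.4, -0.1, 0.8]
grip_width: 1.002
```

```bash
python3 -c "
from h import *
to([.443,.06,.10],0)
st,im=snapw('pics/w1.png')
c=cam('wrist',st)
for z in (.122,.086,.05,.022): print(proj([.503,-.097,z],c))"
```

```text
t 1.85 tcp [0.4416 0.0577 0.1019] yaw 0.02 -> row [ 0.14 -0.23  0.19] turn 0.0
[677.5377 156.0072]
[598.4938 147.7042]
[547.8653 142.3861]
[519.5273 139.4094]
```

View pics/w1.png

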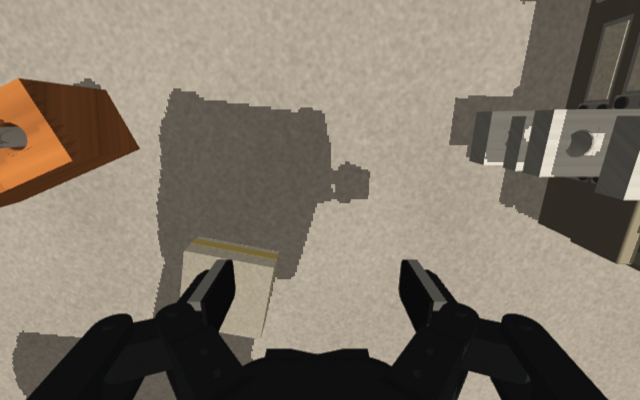

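Run:
```python
import cv2
t=cv2.imread('pics/w1.png')
cv2.imwrite('pics/z7.png',cv2.resize(t[90:215,460:640],None,fx=4.4,fy=4.4,interpolation=cv2.INTER_CUBIC))
```

```text
(no output)
```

View pics/z7.png

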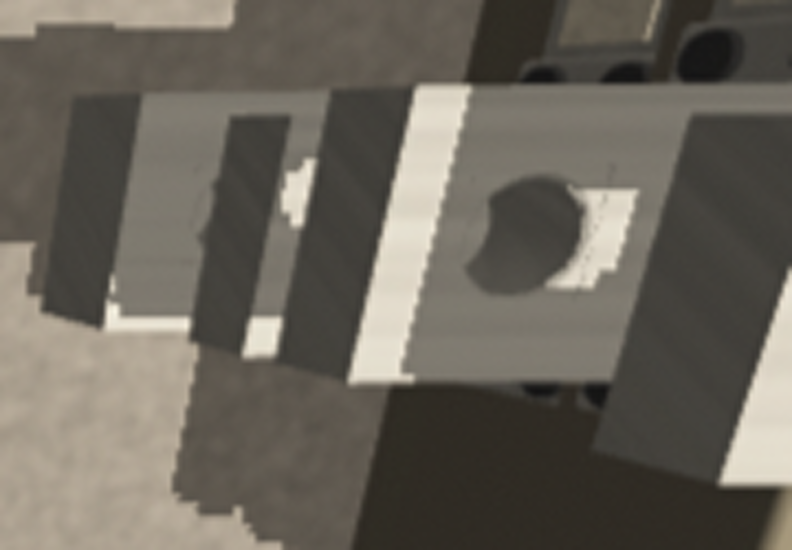

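Run:
```python
from h import *
import json
st=json.load(open('pics/w1.png.json'));c=cam('wrist',st)
f=lambda x,y:(460+(x+.5)/4.4-.5,90+(y+.5)/4.4-.5)
for n,a,b,z in(('mid',(413,88),(348,382),.086),('low',(290,118),(243,356),.05),('foot',(140,95),(105,329),.022)):
    A=back(f(*a),z,c)[:2];B=back(f(*b),z,c)[:2];d=A-B;L=np.linalg.norm(d);u=d/L;n2=np.array([u[1],-u[0]])
    print(n,A,B,'len',L,'ang',np.degrees(np.arctan2(u[1],u[0])),'hole',(A+B)/2+n2*.018)
print('midhole',back(f(525,235),.086,c), 'edges',back(f(465,235),.086,c),back(f(583,235),.086,c))
print('socket left', back(f(203,210),.022,c))
```

```text
mid [ 0.5228 -0.0672] [ 0.4869 -0.0678] len 0.03591424527194616 ang 1.0030670591970567 hole [ 0.5052 -0.0855]
low [ 0.5196 -0.0783] [ 0.4839 -0.0788] len 0.0356557888512748 ang 0.8185061217262876 hole [ 0.502  -0.0966]
foot [ 0.5235 -0.0717] [ 0.4838 -0.0728] len 0.03962238661059318 ang 1.5839975054100401 hole [ 0.5041 -0.0902]
midhole [ 0.5055 -0.0855  0.086 ] edges [ 0.5055 -0.078   0.086 ] [ 0.5055 -0.0927  0.086 ]
socket left [ 0.5045 -0.0861  0.022 ]
```

Call:
servo_tool(
  deltas=[
    [0,-2,2,0],
    [0,-4,4,0],
    [0,-4,4,0],
    [0,-4,4,0],
  ],
)

```text
t: 2.3
tcp_pos: [0.442, 0.0975, 0.0626]
tool_rot: [0.0, 1.0, 0.0, 0.001]
ft_force: [0.1, -0.3, 0.9]
grip_width: 1.008
```

```bash
python3 -c "
from h import *
st,im=snapw('pics/w2.png')
c=cam('wrist',st)
for z in (.122,.086,.05,.022): print(proj([.503,-.092,z],c))
p=proj([.503,-.092,.022],c).astype(int)
x0=min(p[0]-80,480);print(x0,p[1]-60)
cv2.imwrite('pics/z8.png',cv2.resize(im[p[1]-60:p[1]+60,x0:x0+160],None,fx=5,fy=5,interpolation=cv2.INTER_CUBIC))
"
```

```text
[952.4218 174.2025]
[769.4919 158.1957]
[668.3216 149.343 ]
[616.266 144.788]
480 84
```

View pics/z8.png

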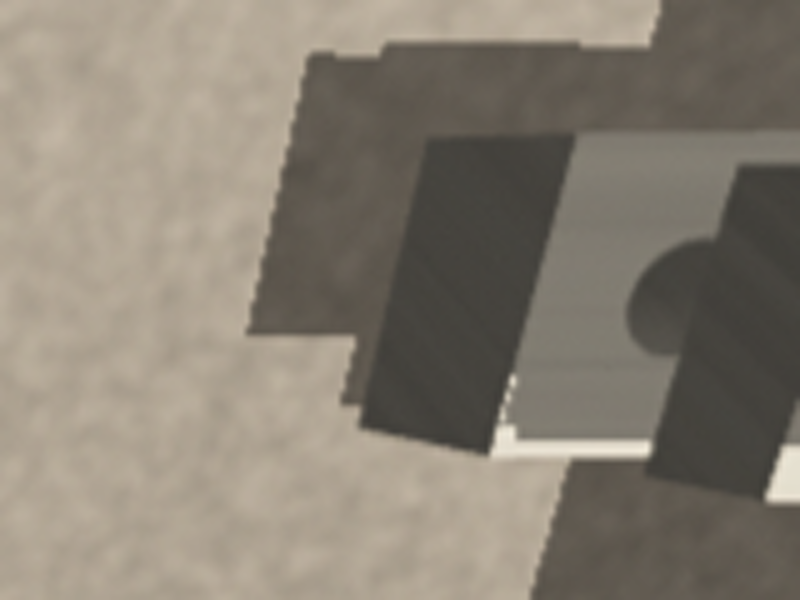

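Run:
```python
from h import *
import json
from scipy.optimize import least_squares
st=json.load(open('pics/w2.png.json'));c=cam('wrist',st)
P=[(710,238),(685,245),(660,260),(640,285),(628,310),(632,335),(645,350),(665,357)]
W=np.array([back((480+(x+.5)/5-.5,84+(y+.5)/5-.5),.022,c)[:2] for x,y in P])
s=least_squares(lambda q:np.hypot(*(W-q).T)-.00725,[.503,-.093]);print(s.x,s.fun*1e3)
A=back((480+574/5,84+134/5),.022,c);B=back((480+490/5,84+457/5),.022,c);print(A,B,(A+B)/2,np.degrees(np.arctan2((A-B)[1],(A-B)[0])))
A=back((480+740/5,84+165/5),.05,c);B=back((480+646/5,84+475/5),.05,c);print(A,B)
to([.44,0,.17],0)
```

```text
[ 0.5038 -0.0925] [ 0.3098 -0.0398 -0.1107 -0.2292  0.2173  0.1144  0.0412 -0.004 ]
[ 0.5234 -0.0724  0.022 ] [ 0.4833 -0.0732  0.022 ] [ 0.5034 -0.0728  0.022 ] 1.1213002374000989
[ 0.5196 -0.0647  0.05  ] [ 0.4867 -0.0651  0.05  ]
t 2.35 tcp [0.4423 0.0973 0.0627] yaw 0.01 -> row [ -0.2    9.73 -10.72] turn 0.0
```

Call:
servo_tool(
  deltas=[
    [0,2,-4,0],
    [0,5,-8,0],
    [0,9.7,-10.7,0],
    [0,9.7,-10.7,0],
    [0,9.7,-10.7,0],
  ],
)

```text
t: 2.85
tcp_pos: [0.4417, -0.0004, 0.1697]
tool_rot: [0.0, 1.0, -0.001, 0.001]
ft_force: [-0.2, -0.6, -0.5]
grip_width: 0.997
```

```bash
python3 -c "
from h import *
st,im=snapw('pics/w3.png')
c=cam('wrist',st);print(st['tcp_pos'])
p=proj([.503,-.095,.122],c).astype(int)
x0,y0=p[0]-70,p[1]-55;print(x0,y0)
cv2.imwrite('pics/z9.png',cv2.resize(im[y0:y0+110,x0:x0+140],None,fx=5,fy=5,interpolation=cv2.INTER_CUBIC))
"
```

```text
[ 0.4417 -0.0004  0.1697]
390 87
```

View pics/z9.png

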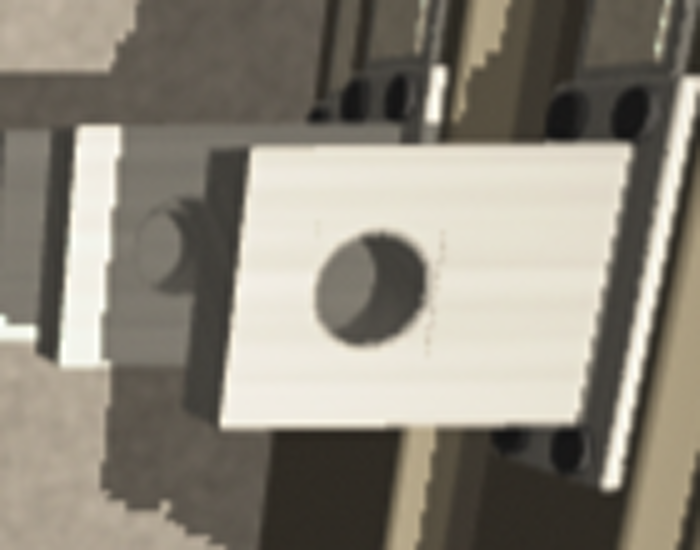

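View pics/w3.png

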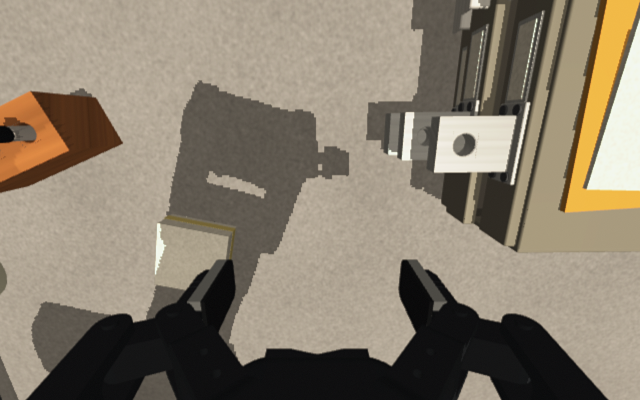

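Run:
```python
from h import *
import json
st=json.load(open('pics/w3.png.json'));c=cam('wrist',st)
f=lambda x,y:(390+(x+.5)/5-.5,87+(y+.5)/5-.5)
print('hole',back(f(371,289),.122,c))
A=back(f(250,146),.122,c)[:2];B=back(f(220,429),.122,c)[:2];d=A-B;L=np.linalg.norm(d);u=d/L;n2=np.array([u[1],-u[0]])
print(L,np.degrees(np.arctan2(u[1],u[0])),(A+B)/2+n2*.018)
A=back(f(118,365),.086,c)[:2];print('check mid edge')
to([.494,.2745,.24],111.7)
```

```text
hole [ 0.502  -0.0971  0.122 ]
0.036582166032564 0.8784054318142004 [ 0.5019 -0.0971]
check mid edge
t 2.9 tcp [0.4412 0.0006 0.1687] yaw -0.06 -> row [  5.25 -27.39  -7.13] turn -111.8
```

Call:
servo_tool(
  deltas=[
    [0.5,-2,-2,-8],
    [1,-4,-4,-16],
    [1.5,-6,-6,-24],
    [2,-9,-7.2,-32],
    [2.5,-12,-7.2,-40],
    [3,-15,-7.2,-48],
    [3.5,-18,-7.2,-56],
    [4,-21,-7.2,-64],
    [4.6,-24,-7.2,-72],
    [5.2,-27.4,-7.2,-80],
  ],
)

```text
t: 3.9
tcp_pos: [0.4924, 0.2771, 0.2393]
tool_rot: [-0.0, 0.764, 0.646, -0.001]
ft_force: [-0.0, -0.3, 0.4]
grip_width: 1.0
```

Call:
servo_tool(
  deltas=[
    [0,0,0,-8],
    [0,0,0,-16],
    [0,0,0,-24],
    [0,0,0,-31.8],
    [0,0,0,-31.8],
    [0,0,0,-31.8],
  ],
)

```text
t: 4.5
tcp_pos: [0.4927, 0.2756, 0.2397]
tool_rot: [-0.0, 0.562, 0.827, -0.0]
ft_force: [0.2, -0.5, 0.9]
grip_width: 0.996
```

```bash
python3 -c "
from h import *
st,im=snapw('pics/w4.png')
c=cam('wrist',st);to([.494,.2745,.24],111.7)
print(proj([.494,.2745,.18],c),proj([.494,.2745,.07],c))
"
```

```text
t 4.55 tcp [0.4928 0.2754 0.2399] yaw 111.68 -> row [-0.13  0.08 -0.01] turn -0.0
[317.7571 226.6211] [317.4217 191.2862]
```

View pics/w4.png

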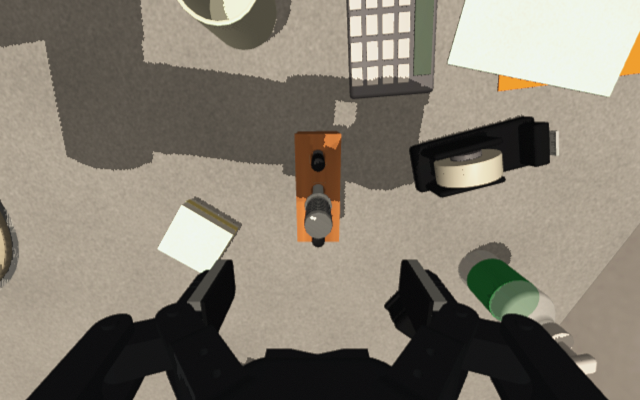

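```bash
python3 -c "
from h import *
T=cam('top')
st=readout.read_state();q=st['tool_rot'];m=Rn.from_quat([q[1],q[2],q[3],q[0]]).as_matrix()
for p,z in(((301,86),.18),((293,77),.18),((310,97),.18),((300,105),.1)):
    X=back(p,z,T);print(X,m.T@(X-st['tcp_pos']))
to([.4935,.276,.136],111.7)
"
```

```text
[0.756  0.2312 0.18  ] [-0.1383  0.2282  0.0596]
[0.7732 0.2452 0.18  ] [-0.1317  0.2494  0.0596]
[0.7351 0.2156 0.18  ] [-0.1452  0.2031  0.0596]
[0.7507 0.237  0.1   ] [-0.131   0.2256  0.1396]
t 4.55 tcp [0.4928 0.2754 0.2399] yaw 111.68 -> row [ 0.03  0.09 10.39] turn -0.0
```

Call:
servo_tool(
  deltas=[
    [0,0.1,3,0],
    [0,0.1,6,0],
    [0,0.1,8.5,0],
    [0,0.1,10,0],
    [0,0.1,10.4,0],
    [0,0.1,10.4,0],
    [0,0.1,10.4,0],
  ],
)

```text
t: 5.25
tcp_pos: [0.4946, 0.2756, 0.1373]
tool_rot: [0.0, 0.561, 0.828, 0.001]
ft_force: [-0.8, -0.2, 0.5]
grip_width: 1.001
```

Call:
servo_tool(
  deltas=[
    [0,0,0,0],
    [0,0,0,0],
    [0,0,0,0],
    [0,0,0,0],
    [0,0,0,0],
    [0,0,0,0],
    [0,0,0,0],
    [0,0,0,0],
  ],
  fingers=0,
)

```text
t: 6.05
tcp_pos: [0.4942, 0.2753, 0.1365]
tool_rot: [0.0, 0.56, 0.828, 0.0]
ft_force: [-1.0, -0.1, 4.4]
grip_width: 0.241
```

Call:
servo_tool(
  deltas=[
    [0,0,-1,0],
    [0,0,-3,0],
    [0,0,-5,0],
    [0,0,-7,0],
    [0,0,-10,0],
    [0,0,-13,0],
    [0,0,-15,0],
    [0,0,-15,0],
    [0,0,-15,0],
  ],
)

```text
t: 6.95
tcp_pos: [0.4939, 0.2753, 0.2853]
tool_rot: [-0.0, 0.56, 0.828, -0.0]
ft_force: [0.2, 0.5, -3.8]
grip_width: 0.245
```

```bash
python3 -c "
from h import *
st,im=snapw('pics/w5.png');print(st['ft_force'],st['grip_width'])
c=cam('wrist',st);to([.502,-.0971,.29],91.1)
S=cam('scene');im=cams.snapshot('scene')
p=proj(st['tcp_pos']-[0,0,.06],S).astype(int);print(p)
x0,y0=p[0]-50,p[1]-70
cv2.imwrite('pics/s5.png',cv2.resize(im[y0:y0+140,x0:x0+110],None,fx=4,fy=4,interpolation=cv2.INTER_CUBIC))
"
```

```text
[ 0.1584  0.539  -3.8104] 0.24481532541563056
t 7.0 tcp [0.4937 0.2752 0.2847] yaw 111.83 -> row [-34.87 -13.08  -0.5 ] turn 20.7
[344 140]
```

View pics/w5.png

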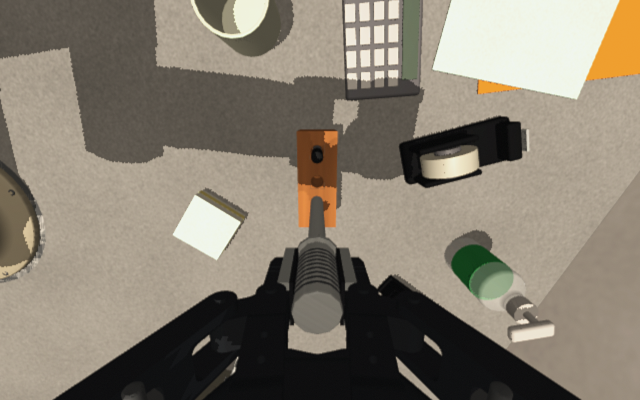

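View pics/s5.png

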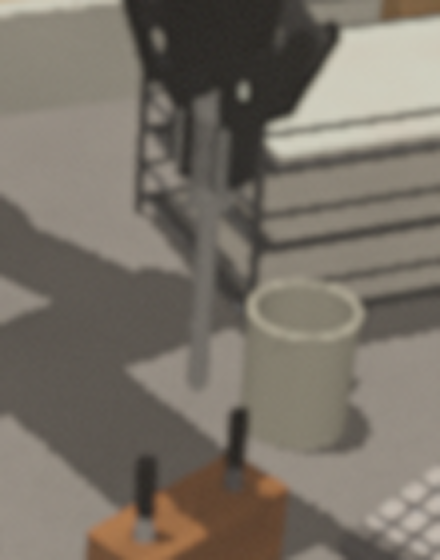

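Run:
```python
from h import *
im=cv2.imread('pics/w5.png')
cv2.imwrite('pics/z10.png',cv2.resize(im[180:345,270:370],None,fx=3.6*1.0,fy=3.6,interpolation=cv2.INTER_CUBIC))
c=cams.get_calibration('wrist');K=c['camera_matrix'];T=np.linalg.inv(c['T_tool_cam'])
def pt(X):
    p=K@(T[:3,:3]@X+T[:3,3]);return p[:2]/p[2]
for z in(.1263,.1263-.116,.1263-.12,.1263-.17):
    print(z,[pt(np.array([x,0,z])).round(1) for x in(-.002,0,.002)])
```

```text
0.1263 [array([316.5, 202.6]), array([316.5, 200.6]), array([316.5, 198.7])]
0.01029999999999999 [array([316.6, 257.4]), array([316.6, 254.4]), array([316.6, 251.4])]
0.0063 [array([316.7, 260.6]), array([316.7, 257.5]), array([316.7, 254.4])]
-0.04370000000000002 [array([316.8, 317.6]), array([316.8, 313.6]), array([316.8, 309.6])]
```

View pics/z10.png

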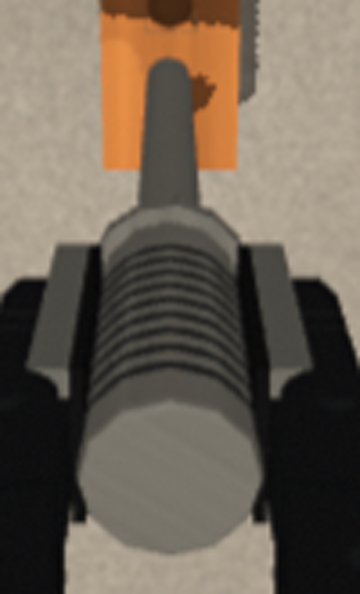

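Call:
servo_tool(
  deltas=[
    [-2,-0.8,0,2],
    [-6,-2.3,0,4],
    [-10,-3.8,0,7],
    [-14,-5.3,0,10],
    [-18,-6.8,0,13],
    [-22,-8.3,0,16],
    [-26,-9.8,0,19],
    [-30,-11.3,0,20.7],
    [-33,-12.4,0,20.7],
    [-34.9,-13.1,0,20.7],
  ],
)

```text
t: 8.05
tcp_pos: [0.5018, -0.0996, 0.2849]
tool_rot: [-0.001, 0.701, 0.713, -0.001]
ft_force: [0.3, 0.5, -2.4]
grip_width: 0.245
```

Call:
servo_tool(
  deltas=[
    [0,0,0,0],
    [0,0,0,0],
    [0,0,0,0],
  ],
)

```text
t: 8.35
tcp_pos: [0.5022, -0.0965, 0.2858]
tool_rot: [-0.001, 0.7, 0.714, -0.0]
ft_force: [0.1, -0.2, -2.1]
grip_width: 0.244
```

```bash
python3 -c "
from h import *
st,im=snapw('pics/w6.png');print(st['ft_force'],st['grip_width'])
c=cam('wrist',st);to([.502,-.0971,.265],91.1)
p=proj([.502,-.0971,.122],c);print(p)
cv2.imwrite('pics/z11.png',cv2.resize(im[130:330,220:420],None,fx=3,fy=3,interpolation=cv2.INTER_CUBIC))
S=cam('scene');im=cams.snapshot('scene');cv2.imwrite('pics/s6.png',cv2.resize(im[110:290,100:240],None,fx=3.3,fy=3.3,interpolation=cv2.INTER_CUBIC))
"
```

```text
[ 0.0543 -0.161  -2.1194] 0.24441569896549356
t 8.4 tcp [ 0.5023 -0.0964  0.286 ] yaw 91.2 -> row [-0.07 -0.03  2.1 ] turn 0.1
[316.6703 191.9179]
```

View pics/z11.png

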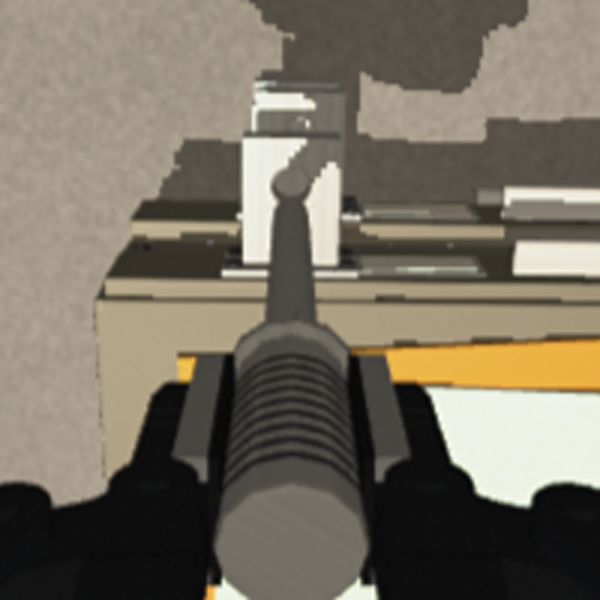

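View pics/s6.png

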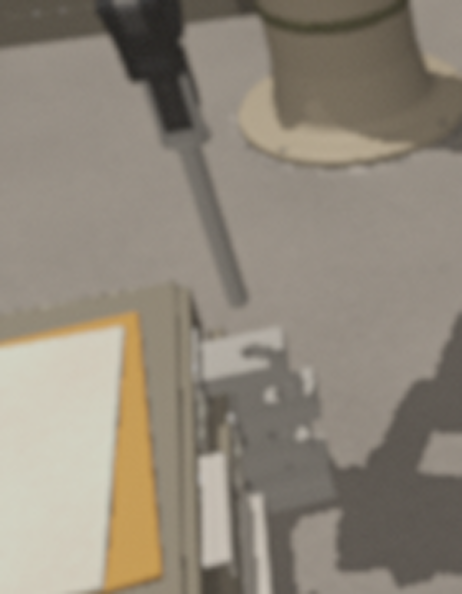

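Call:
servo_tool(
  deltas=[
    [-0.07,0,1,0],
    [-0.07,0,2,0],
    [-0.07,0,2.6,0],
    [-0.07,0,3.0,0],
    [-0.07,0,3.2,0],
    [-0.07,0,3.3,0],
    [-0.07,0,3.3,0],
  ],
)

```text
t: 9.15
tcp_pos: [0.5024, -0.0981, 0.2534]
tool_rot: [0.0, 0.7, 0.714, 0.0]
ft_force: [0.1, -0.4, -1.8]
grip_width: 0.242
```

```bash
python3 -c "
from h import *
st,im=snapw('pics/w7.png');print(st['ft_force'],st['grip_width'])
c=cam('wrist',st);to([.502,-.0971,.248],91.1)
p=proj([.502,-.0971,.122],c);print(p)
cv2.imwrite('pics/z12.png',cv2.resize(im[150:250,266:366],None,fx=6,fy=6,interpolation=cv2.INTER_CUBIC))
"
```

```text
[ 0.1361 -0.408  -1.7516] 0.24209306348875098
t 9.2 tcp [ 0.5024 -0.0981  0.2535] yaw 91.13 -> row [ 0.1  -0.04  0.55] turn 0.0
[316.3718 198.2487]
```

View pics/z12.png

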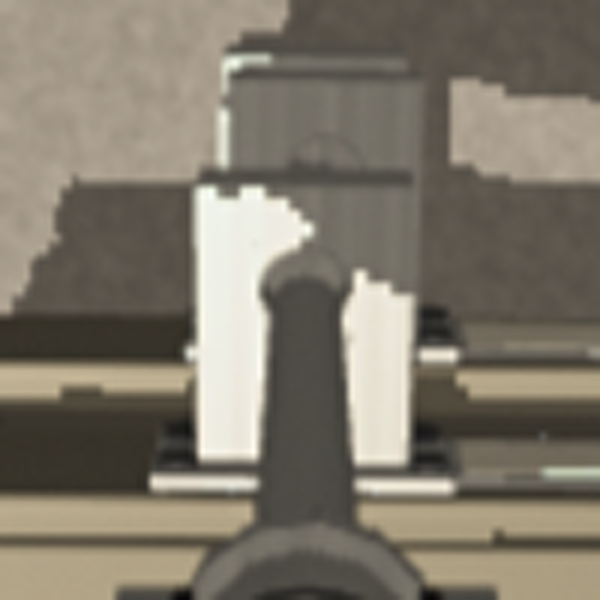

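Call:
servo_tool(
  deltas=[
    [0.08,0,0.2,0],
    [0.08,0,0.4,0],
    [0.08,0,0.5,0],
    [0.08,0,0.6,0],
    [0.08,0,0.7,0],
  ],
)

```text
t: 9.7
tcp_pos: [0.5024, -0.0973, 0.2462]
tool_rot: [0.0, 0.7, 0.714, 0.0]
ft_force: [-0.4, -0.2, -2.0]
grip_width: 0.239
```

Call:
servo_tool(
  deltas=[
    [0,0,0.1,0],
    [0,0,0.2,0],
    [0,0,0.3,0],
    [0,0,0.4,0],
  ],
)

```text
t: 10.1
tcp_pos: [0.5023, -0.0973, 0.2422]
tool_rot: [0.0, 0.7, 0.714, -0.0]
ft_force: [0.4, 0.6, -2.6]
grip_width: 0.241
```

Call:
servo_tool(
  deltas=[
    [0,0,0.2,0],
    [0,0,0.4,0],
    [0,0,0.7,0],
    [0,0,1.0,0],
    [0,0,1.4,0],
    [0,0,1.8,0],
    [0,0,2.0,0],
    [0,0,2.0,0],
    [0,0,2.0,0],
  ],
)

```text
t: 11.0
tcp_pos: [0.5024, -0.0973, 0.2224]
tool_rot: [0.0, 0.7, 0.714, 0.0]
ft_force: [0.6, -0.3, -2.7]
grip_width: 0.24
```

```bash
python3 -c "
from h import *
st,im=snapw('pics/w8.png');print(st['ft_force'],st['grip_width'])
c=cam('wrist',st);to([.5055,-.0855,.222],91.1)
cv2.imwrite('pics/z13.png',cv2.resize(im[150:250,266:366],None,fx=6,fy=6,interpolation=cv2.INTER_CUBIC))
"
```

```text
[ 0.5721 -0.2732 -2.6731] 0.23950190467370835
t 11.05 tcp [ 0.5024 -0.0973  0.2224] yaw 91.13 -> row [1.17 0.33 0.04] turn 0.0
```

View pics/z13.png

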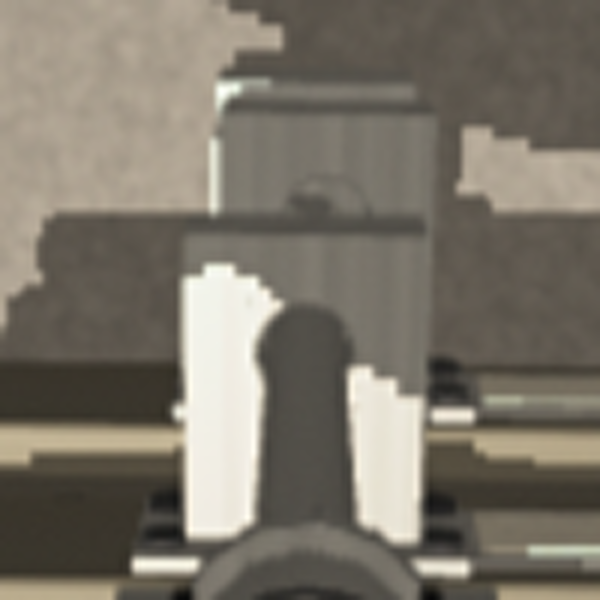

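Call:
servo_tool(
  deltas=[
    [0,0,0,8],
    [0,0,0,16],
    [0,0,0,24],
    [0,0,0,32],
    [0,0,0,40],
    [0,0,0,48],
    [0,0,0,56],
    [0,0,0,64],
    [0,0,0,72],
    [0,0,0,80],
  ],
)

```text
t: 12.05
tcp_pos: [0.5024, -0.0973, 0.2225]
tool_rot: [0.0, 0.996, 0.094, 0.0]
ft_force: [0.2, 0.1, -1.8]
grip_width: 0.244
```

Call:
servo_tool(
  deltas=[
    [0,0,0,8],
    [0,0,0,10],
    [0,0,0,10],
  ],
)

```text
t: 12.35
tcp_pos: [0.5024, -0.0973, 0.2225]
tool_rot: [0.0, 1.0, 0.01, 0.0]
ft_force: [0.1, -0.8, -2.1]
grip_width: 0.239
```

```bash
python3 -c "
from h import *
st,im=snapw('pics/w9.png');print(st['ft_force'],st['torque'])
c=cam('wrist',st);to([.5055,-.0855,.222],1.1)
"
```

```text
[ 0.0913 -0.8108 -2.1316] [-0.0063  0.0442 -0.0009]
t 12.4 tcp [ 0.5024 -0.0973  0.2224] yaw 1.19 -> row [ 0.34 -1.17  0.04] turn 0.1
```

View pics/w9.png

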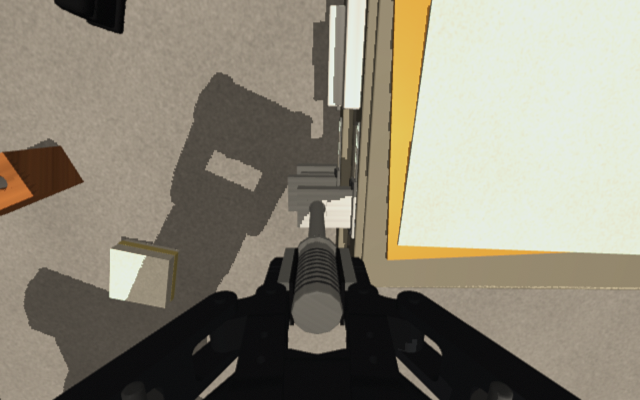

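Call:
servo_tool(
  deltas=[
    [0.05,-0.2,0,0],
    [0.1,-0.4,0,0],
    [0.15,-0.6,0,0],
    [0.2,-0.8,0,0],
    [0.3,-1.0,0,0],
    [0.34,-1.17,0,0],
    [0.34,-1.17,0,0],
    [0.34,-1.17,0,0],
  ],
)

```text
t: 13.2
tcp_pos: [0.5054, -0.0852, 0.2222]
tool_rot: [-0.0, 1.0, 0.01, -0.0]
ft_force: [-3.7, -1.4, -1.1]
grip_width: 0.237
```

```bash
python3 -c "
from h import *
st,im=snapw('pics/w10.png');print(st['ft_force'],st['torque'])
c=cam('wrist',st);to([.5055,-.0855,.222],1.1)
print(proj([.5055,-.0855,.122],c),proj([.5055,-.0855,.086],c))
cv2.imwrite('pics/z14.png',cv2.resize(im[140:260,256:376],None,fx=5,fy=5,interpolation=cv2.INTER_CUBIC))
"
```

```text
[-3.7484 -1.4452 -1.1074] [-0.4575  0.7858  0.0369]
t 13.25 tcp [ 0.5054 -0.0853  0.2222] yaw 1.13 -> row [0.01 0.02 0.02] turn 0.0
[317.7706 207.6241] [317.6812 196.9987]
```

View pics/z14.png

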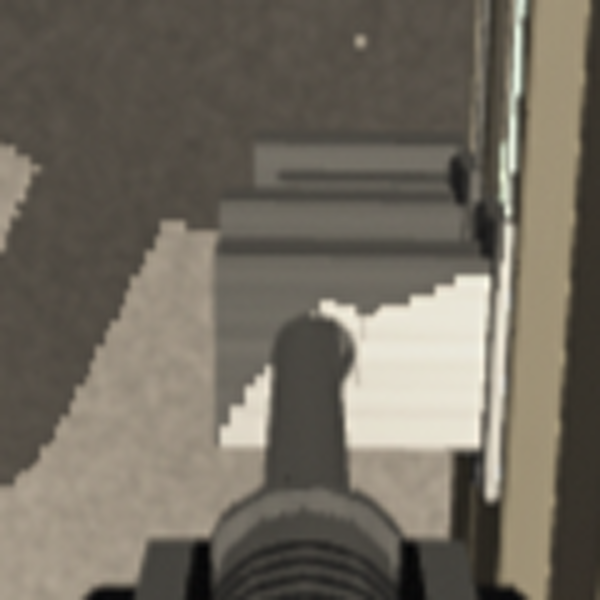

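Call:
servo_tool(
  deltas=[
    [0.05,-0.1,0.2,0],
    [0.05,-0.1,0.5,0],
    [0.05,-0.1,0.8,0],
    [0.05,-0.1,0.9,0],
    [0.05,-0.1,1.0,0],
    [0.05,-0.1,1.1,0],
    [0.05,-0.1,1.2,0],
  ],
)

```text
t: 13.95
tcp_pos: [0.506, -0.0845, 0.2103]
tool_rot: [0.0, 1.0, 0.01, 0.0]
ft_force: [-2.3, -1.7, -0.7]
grip_width: 0.243
```

Call:
servo_tool(
  deltas=[
    [0,0,0.1,0],
    [0,0,0.2,0],
    [0,0,0.3,0],
  ],
)

```text
t: 14.25
tcp_pos: [0.506, -0.0845, 0.2072]
tool_rot: [0.0, 1.0, 0.01, 0.0]
ft_force: [-3.2, -2.8, 0.8]
grip_width: 0.238
```

Call:
servo_tool(
  deltas=[
    [0,0,0.1,0],
    [0,0,0.2,0],
    [0,0,0.3,0],
  ],
)

```text
t: 14.55
tcp_pos: [0.506, -0.0845, 0.2042]
tool_rot: [-0.0, 1.0, 0.01, -0.0]
ft_force: [-2.8, -2.1, 0.3]
grip_width: 0.243
```

Call:
servo_tool(
  deltas=[
    [0,0,0.2,0],
    [0,0,0.4,0],
    [0,0,0.6,0],
    [0,0,0.8,0],
    [0,0,1.0,0],
  ],
)

```text
t: 15.05
tcp_pos: [0.506, -0.0845, 0.1941]
tool_rot: [-0.0, 1.0, 0.01, -0.0]
ft_force: [-3.3, -3.7, 0.0]
grip_width: 0.24
```

Call:
servo_tool(
  deltas=[
    [0,0,0.2,0],
    [0,0,0.4,0],
    [0,0,0.6,0],
    [0,0,0.7,0],
    [0,0,0.7,0],
  ],
)

```text
t: 15.55
tcp_pos: [0.5059, -0.0844, 0.187]
tool_rot: [-0.0, 1.0, 0.01, -0.0]
ft_force: [-2.9, -2.1, -2.1]
grip_width: 0.246
```

```bash
python3 -c "
from h import *
st,im=snapw('pics/w11.png');print(st['ft_force'],st['torque'])
c=cam('wrist',st);to([.502,-.0966,.186],1.1)
cv2.imwrite('pics/z15.png',cv2.resize(im[140:340,236:396],None,fx=3.6,fy=3,interpolation=cv2.INTER_CUBIC))
im=cams.snapshot('scene');cv2.imwrite('pics/s11.png',cv2.resize(im[130:290,120:240],None,fx=3.7,fy=3.7,interpolation=cv2.INTER_CUBIC))
"
```

```text
[-2.8554 -2.0577 -2.0853] [-0.7197  0.6533  0.026 ]
t 15.6 tcp [ 0.5059 -0.0844  0.187 ] yaw 1.13 -> row [-0.41  1.21  0.1 ] turn 0.0
```

View pics/z15.png

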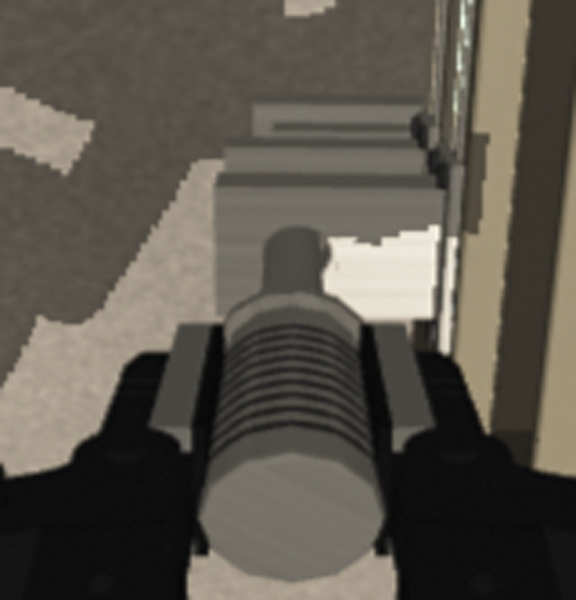

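View pics/s11.png

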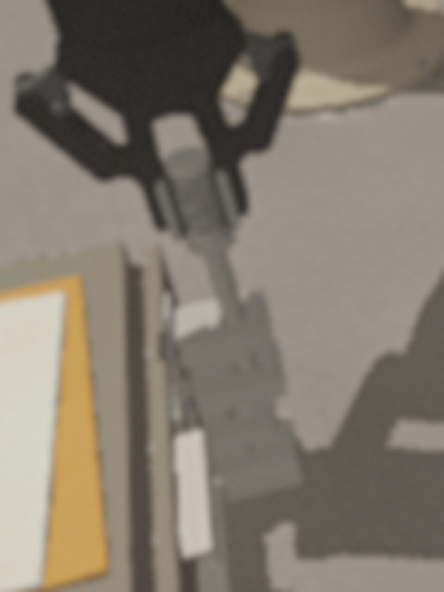

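Call:
servo_tool(
  deltas=[
    [-0.05,0.2,0,0],
    [-0.1,0.4,0,0],
    [-0.2,0.6,0,0],
    [-0.3,0.8,0,0],
    [-0.35,1.0,0,0],
    [-0.45,1.2,0,0],
    [-0.45,1.35,0,0],
    [-0.45,1.35,0,0],
    [-0.45,1.35,0,0],
  ],
)

```text
t: 16.55
tcp_pos: [0.5028, -0.0971, 0.1873]
tool_rot: [-0.001, 1.0, 0.01, 0.002]
ft_force: [4.2, 4.1, -4.8]
grip_width: 0.238
```

```bash
python3 -c "
from h import *
st,im=snapw('pics/w12.png');print(st['ft_force'],st['torque'])
c=cam('wrist',st);to([.502,-.0966,.186],1.1)
print(proj(np.array(st['tcp_pos'])-[0,0,.01],c),proj([st['tcp_pos'][0],st['tcp_pos'][1],.122],c))
cv2.imwrite('pics/z16.png',cv2.resize(im[140:340,236:396],None,fx=3.6,fy=3,interpolation=cv2.INTER_CUBIC))
"
```

```text
[ 4.165   4.0579 -4.7692] [ 1.3076 -1.1958  0.0469]
t 16.6 tcp [ 0.5028 -0.0971  0.1873] yaw 1.11 -> row [-0.08 -0.05  0.13] turn 0.0
[317.743  253.2854] [317.7041 221.4073]
```

View pics/z16.png

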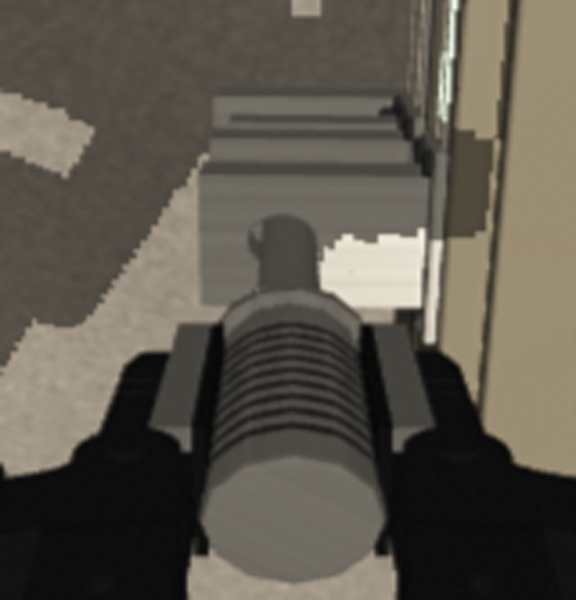

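Call:
servo_tool(
  deltas=[
    [-0.1,0.1,0,0],
    [-0.2,0.15,0.2,0],
    [-0.22,0.15,0.5,0],
    [-0.22,0.15,0.8,0],
    [-0.22,0.15,0.9,0],
    [-0.22,0.15,1.0,0],
  ],
)

```text
t: 17.2
tcp_pos: [0.5016, -0.0988, 0.1787]
tool_rot: [-0.001, 1.0, 0.01, 0.003]
ft_force: [6.1, 4.9, 3.1]
grip_width: 0.243
```

Call:
servo_tool(
  deltas=[
    [0,0,0.1,0],
    [0,0,0.1,0],
  ],
)

```text
t: 17.4
tcp_pos: [0.5016, -0.0988, 0.1776]
tool_rot: [-0.001, 1.0, 0.01, 0.003]
ft_force: [6.2, 6.5, 2.1]
grip_width: 0.238
```

Call:
servo_tool(
  deltas=[
    [0,0,0.1,0],
    [0,0,0.2,0],
  ],
)

```text
t: 17.6
tcp_pos: [0.5017, -0.0988, 0.1758]
tool_rot: [-0.001, 1.0, 0.01, 0.004]
ft_force: [6.1, 5.4, 4.2]
grip_width: 0.245
```

Call:
servo_tool(
  deltas=[
    [0,0,0.1,0],
    [0,0,0.2,0],
  ],
)

```text
t: 17.8
tcp_pos: [0.5017, -0.0989, 0.1738]
tool_rot: [-0.001, 1.0, 0.01, 0.004]
ft_force: [5.9, 6.2, 4.5]
grip_width: 0.241
```

Call:
servo_tool(
  deltas=[
    [0,0,0.1,0],
    [0,0,0.2,0],
  ],
)

```text
t: 18.0
tcp_pos: [0.5016, -0.0988, 0.1718]
tool_rot: [-0.001, 1.0, 0.01, 0.003]
ft_force: [4.9, 7.4, 3.5]
grip_width: 0.241
```

Call:
servo_tool(
  deltas=[
    [0,0,0.15,0],
    [0,0,0.3,0],
    [0,0,0.45,0],
    [0,0,0.6,0],
  ],
)

```text
t: 18.4
tcp_pos: [0.5016, -0.0988, 0.1657]
tool_rot: [-0.001, 1.0, 0.01, 0.003]
ft_force: [5.0, 6.8, 3.6]
grip_width: 0.242
```

```bash
python3 -c "
from h import *
st,im=snapw('pics/w13.png');print(st['ft_force'],st['torque'])
c=cam('wrist',st);to([.5037,-.0925,.158],1.1)
x,y=st['tcp_pos'][:2]
print(proj([x,y,.122],c))
cv2.imwrite('pics/z17.png',cv2.resize(im[140:340,236:396],None,fx=3.6,fy=3,interpolation=cv2.INTER_CUBIC))
"
```

```text
[5.0162 6.7824 3.6424] [ 1.4929 -1.1981  0.0371]
t 18.45 tcp [ 0.5015 -0.0988  0.1654] yaw 1.1 -> row [ 0.23 -0.62  0.75] turn 0.0
[317.6383 232.067 ]
```

View pics/z17.png

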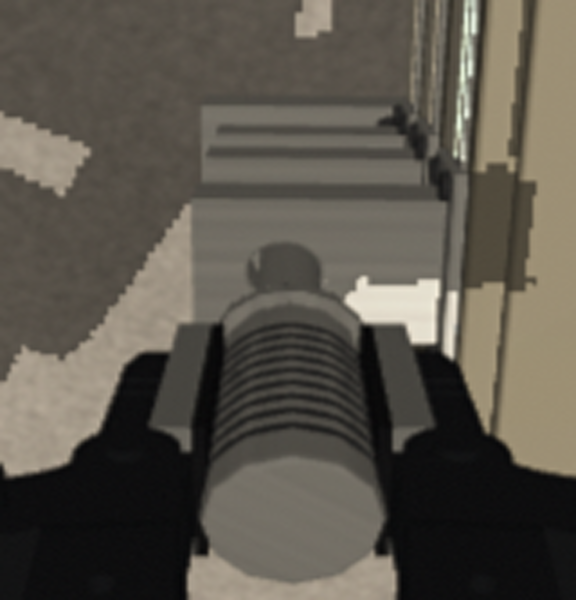

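Call:
servo_tool(
  deltas=[
    [0,0,0.2,0],
    [0,0,0.4,0],
    [0,0,0.6,0],
    [0,0,0.75,0],
    [0.05,-0.1,0.75,0],
    [0.1,-0.25,0.75,0],
    [0.2,-0.4,0.75,0],
    [0.3,-0.6,0.75,0],
    [0.38,-0.75,0.75,0],
    [0.38,-0.85,0.75,0],
  ],
)

```text
t: 19.45
tcp_pos: [0.5033, -0.0928, 0.157]
tool_rot: [0.002, 1.0, 0.01, -0.0]
ft_force: [-0.0, -10.0, -0.8]
grip_width: 0.242
```

Call:
servo_tool(
  deltas=[
    [0,0,0,0],
  ],
)

```text
t: 19.55
tcp_pos: [0.5032, -0.0927, 0.157]
tool_rot: [0.002, 1.0, 0.01, -0.0]
ft_force: [0.1, -7.3, -0.6]
grip_width: 0.242
```

```bash
python3 -c "
from h import *
st,im=snapw('pics/w14.png');print(st['ft_force'],st['torque'])
c=cam('wrist',st);to([.5037,-.0925,.158],1.1)
x,y=st['tcp_pos'][:2]
print(proj([x,y,.122],c))
cv2.imwrite('pics/z18.png',cv2.resize(im[140:340,236:396],None,fx=3.6,fy=3,interpolation=cv2.INTER_CUBIC))
"
```

```text
[ 0.0995 -7.2804 -0.6474] [-2.0343 -0.0327  0.0351]
t 19.6 tcp [ 0.5032 -0.0927  0.157 ] yaw 1.14 -> row [ 0.05 -0.02 -0.1 ] turn 0.0
[317.3858 236.5449]
```

View pics/z18.png

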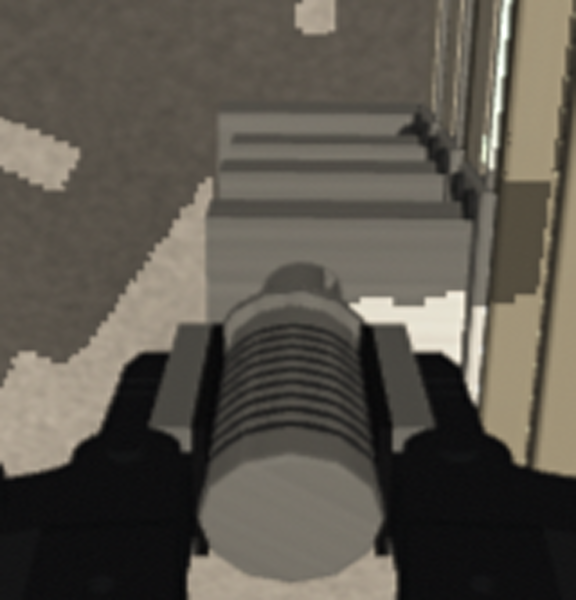

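```bash
python3 -c "
from h import *
im=cv2.imread('pics/w14.png')
g=im[165:225,280:370].astype(float);g=(g*1.6).clip(0,255).astype('uint8')
cv2.imwrite('pics/z19.png',cv2.resize(g,None,fx=8.8,fy=8.8,interpolation=cv2.INTER_CUBIC))
"
```

```text
(no output)
```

View pics/z19.png

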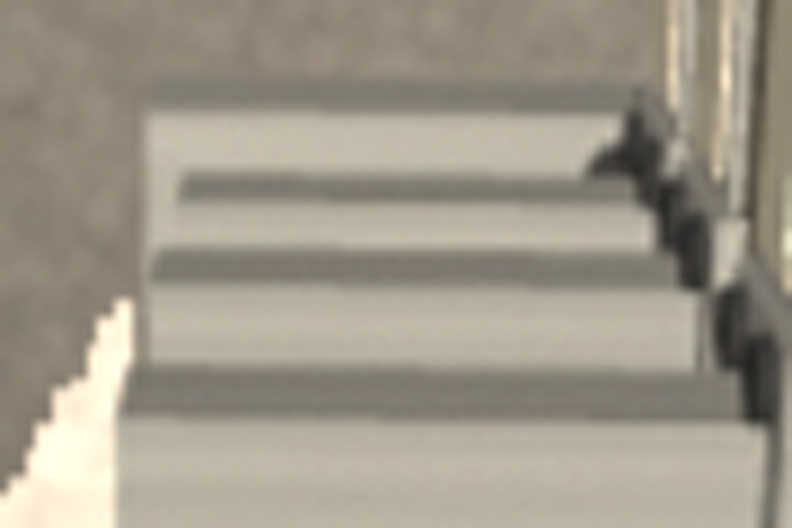

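```bash
cat >> h.py <<'E'
def corners(st,pts,off,sc):
    c=cam('wrist',st);a=np.radians(1.1);u=np.array([np.cos(a),np.sin(a)]);v=np.array([-u[1],u[0]])
    for n,p,z,o in pts:
        X=back((off[0]+(p[0]+.5)/sc-.5,off[1]+(p[1]+.5)/sc-.5),z,c)[:2]
        print(n,'corner',X,'hole',X-o*u-o*v)
E
python3 - <<'E'
from h import *
import json
st=json.load(open('pics/w14.png.json'))
corners(st,[('top',(118,415),.122,.018),('mid',(150,283),.086,.018),('low',(180,203),.05,.018),('foot',(146,112),.022,.02)],(280,165),8.8)
E
```

```text
top corner [ 0.5207 -0.0762] hole [ 0.5031 -0.0945]
mid corner [ 0.5211 -0.0763] hole [ 0.5035 -0.0946]
low corner [ 0.5198 -0.077 ] hole [ 0.5022 -0.0954]
foot corner [ 0.5235 -0.0717] hole [ 0.5039 -0.0921]
```

Call:
servo_tool(
  deltas=[
    [0.05,-0.1,0,0],
    [0.1,-0.2,0,0],
    [0.1,-0.2,0.2,0],
    [0.1,-0.2,0.5,0],
    [0.1,-0.2,0.7,0],
  ],
)

```text
t: 20.1
tcp_pos: [0.5041, -0.0907, 0.1503]
tool_rot: [0.002, 1.0, 0.01, -0.0]
ft_force: [-0.9, -9.3, 4.0]
grip_width: 0.241
```

```bash
python3 -c "
from h import *
st,im=snapw('pics/w15.png');print(st['ft_force'],st['torque'])
to([.5037,-.0925,.147],1.1)
g=im[165:225,280:370].astype(float);g=(g*1.6).clip(0,255).astype('uint8')
cv2.imwrite('pics/z20.png',cv2.resize(g,None,fx=8.8,fy=8.8,interpolation=cv2.INTER_CUBIC))
"
```

```text
[-0.9436 -9.3246  4.0206] [-1.9345  0.4886 -0.0408]
t 20.15 tcp [ 0.504  -0.0908  0.1501] yaw 1.14 -> row [-0.04  0.17  0.31] turn 0.0
```

View pics/z20.png

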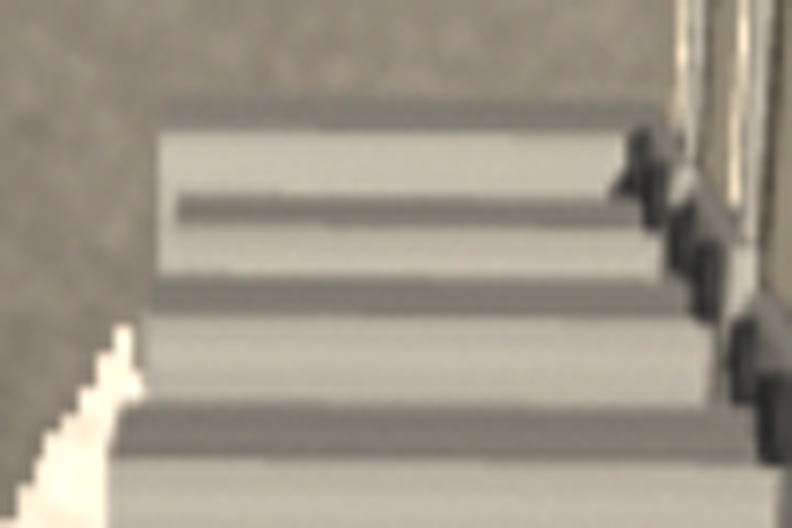

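Run:
```python
from h import *
import json
st=json.load(open('pics/w15.png.json'))
corners(st,[('top',(108,458),.122,.018),('mid',(145,317),.086,.018),('low',(176,228),.05,.018),('foot',(160,130),.022,.02)],(280,165),8.8)
```

```text
top corner [ 0.5205 -0.074 ] hole [ 0.5029 -0.0923]
mid corner [ 0.5208 -0.0743] hole [ 0.5031 -0.0926]
low corner [ 0.5197 -0.075 ] hole [ 0.5021 -0.0934]
foot corner [ 0.5238 -0.0718] hole [ 0.5042 -0.0921]
```

Call:
servo_tool(
  deltas=[
    [0.1,0,0,0],
    [0.1,0,0.1,0],
    [0.1,0,0.2,0],
    [0.1,0,0.3,0],
  ],
)

```text
t: 20.55
tcp_pos: [0.5047, -0.0907, 0.1473]
tool_rot: [0.002, 1.0, 0.01, -0.001]
ft_force: [-3.5, -8.6, 4.2]
grip_width: 0.24
```

Call:
servo_tool(
  deltas=[
    [0,0,0.1,0],
    [0,0,0.2,0],
  ],
)

```text
t: 20.75
tcp_pos: [0.5047, -0.0908, 0.1454]
tool_rot: [0.002, 1.0, 0.01, -0.001]
ft_force: [-4.1, -8.2, 5.1]
grip_width: 0.238
```

Call:
servo_tool(
  deltas=[
    [0,0,0.1,0],
    [0,0,0.2,0],
    [0,0,0.3,0],
    [0,0,0.4,0],
  ],
)

```text
t: 21.15
tcp_pos: [0.5047, -0.0908, 0.1414]
tool_rot: [0.002, 1.0, 0.01, -0.001]
ft_force: [-4.1, -8.9, 4.2]
grip_width: 0.241
```

Call:
servo_tool(
  deltas=[
    [-0.02,0.05,0,0],
    [-0.05,0.1,0.1,0],
    [-0.05,0.15,0.2,0],
    [-0.05,0.15,0.3,0],
    [-0.05,0.15,0.4,0],
  ],
)

```text
t: 21.65
tcp_pos: [0.5044, -0.0912, 0.1369]
tool_rot: [0.001, 1.0, 0.01, -0.0]
ft_force: [-3.1, -5.9, 1.6]
grip_width: 0.242
```

Call:
servo_tool(
  deltas=[
    [0,0.05,0.1,0],
    [0,0.05,0.2,0],
    [0,0.05,0.3,0],
  ],
)

```text
t: 21.95
tcp_pos: [0.5045, -0.0914, 0.1338]
tool_rot: [0.0, 1.0, 0.01, -0.0]
ft_force: [-1.6, -4.4, 1.1]
grip_width: 0.24
```

Call:
servo_tool(
  deltas=[
    [0,0,0.1,0],
    [0,0,0.1,0],
  ],
)

```text
t: 22.15
tcp_pos: [0.5045, -0.0913, 0.1327]
tool_rot: [0.0, 1.0, 0.01, -0.0]
ft_force: [-2.5, -5.1, 0.6]
grip_width: 0.238
```

Call:
servo_tool(
  deltas=[
    [0,0,0.05,0],
    [0,0,0.1,0],
  ],
)

```text
t: 22.35
tcp_pos: [0.5046, -0.0914, 0.1326]
tool_rot: [0.001, 1.0, 0.01, -0.0]
ft_force: [-5.8, -4.0, 12.7]
grip_width: 0.243
```

```bash
python3 -c "
from h import *
st,im=snapw('pics/w16.png');print(st['ft_force'],st['torque'])
to([.5037,-.0925,.131],1.1)
cv2.imwrite('pics/z21.png',cv2.resize(im[160:340,236:396],None,fx=3.6,fy=3.3,interpolation=cv2.INTER_CUBIC))
"
```

```text
[-5.8005 -4.0244 12.7083] [-0.9768  1.2546 -0.0143]
t 22.4 tcp [ 0.5046 -0.0914  0.1326] yaw 1.15 -> row [-0.09  0.11  0.16] turn 0.0
```

View pics/z21.png

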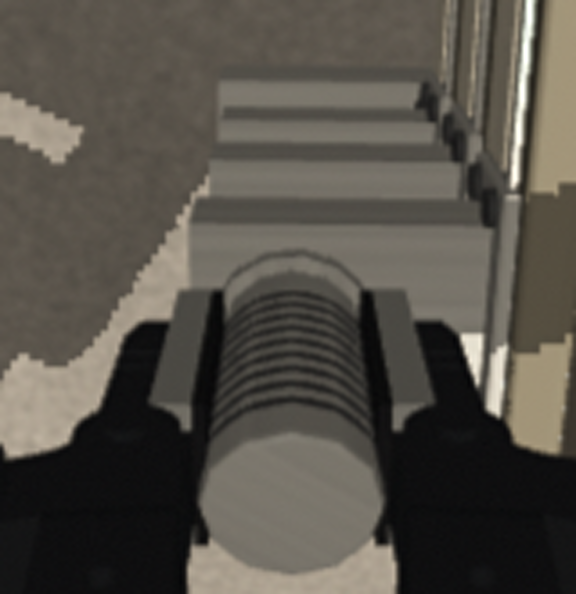

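Call:
servo_tool(
  deltas=[
    [-0.05,0.05,-0.05,0],
    [-0.1,0.1,-0.08,0],
    [-0.1,0.1,-0.08,0],
  ],
)

```text
t: 22.7
tcp_pos: [0.5038, -0.0918, 0.1326]
tool_rot: [-0.0, 1.0, 0.01, 0.0]
ft_force: [-1.2, -1.0, 2.7]
grip_width: 0.237
```

Side loads are small; open part way.

Call:
servo_tool(
  deltas=[
    [0,0,0,0],
    [0,0,0,0],
    [0,0,0,0],
    [0,0,0,0],
    [0,0,0,0],
  ],
  fingers=0.45,
)

```text
t: 23.2
tcp_pos: [0.5037, -0.0919, 0.1325]
tool_rot: [-0.0, 1.0, 0.01, -0.0]
ft_force: [-0.7, -0.1, 0.9]
grip_width: 0.451
```

```bash
python3 -c "
from h import *
st,im=snapw('pics/w17.png');print(st['ft_force'],st['torque'],st['grip_width'])
cv2.imwrite('pics/z22.png',cv2.resize(im[160:340,236:396],None,fx=3.6,fy=3.3,interpolation=cv2.INTER_CUBIC))
"
```

```text
[-0.687  -0.0758  0.9036] [ 0.042   0.0207 -0.0244] 0.45062972892071784
```

View pics/z22.png

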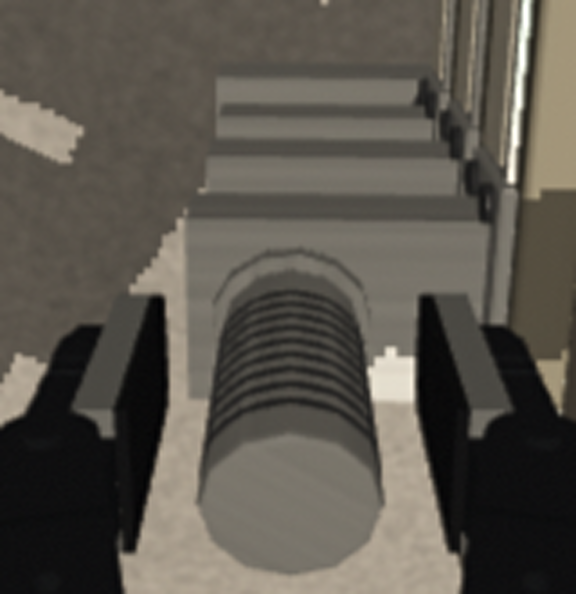

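Call:
servo_tool(
  deltas=[
    [0,0,-0.5,0],
    [0,0,-1.5,0],
    [0,0,-3,0],
    [0,0,-5,0],
    [0,0,-7,0],
    [0,0,-9,0],
    [0,0,-11,0],
    [0,0,-12,0],
    [0,0,-12,0],
    [0,0,-12,0],
  ],
)

```text
t: 24.25
tcp_pos: [0.5035, -0.0919, 0.252]
tool_rot: [-0.0, 1.0, 0.01, -0.0]
ft_force: [-0.5, -0.2, -1.3]
grip_width: 0.445
```

```bash
python3 -c "
from h import *
st,im=snapw('pics/w18.png');print(st['ft_force'],st['tcp_pos'])
c=cam('wrist',st)
for z in(.176,.126,.122): print(proj([.5037,-.0925,z],c))
cv2.imwrite('pics/z23.png',cv2.resize(im[100:300,220:420],None,fx=3,fy=3,interpolation=cv2.INTER_CUBIC))
im=cams.snapshot('scene');cv2.imwrite('pics/s18.png',im);cv2.imwrite('pics/z24.png',cv2.resize(im[130:290,120:240],None,fx=3.7,fy=3.7,interpolation=cv2.INTER_CUBIC))
S=cam('scene')
for z in(.176,.126,.122): p=proj([.5037,-.0925,z],S);print('scene',(p-[120,130])*3.7)
cv2.imwrite('pics/top18.png',cams.snapshot('top'))
"
```

```text
[-0.5495 -0.1707 -1.2528] [ 0.5035 -0.0919  0.252 ]
[318.2055 216.3257]
[317.9922 199.5572]
[317.9783 198.459 ]
scene [191.5866 239.2221]
scene [213.888  309.9107]
scene [215.5896 315.3044]
```

View pics/z23.png

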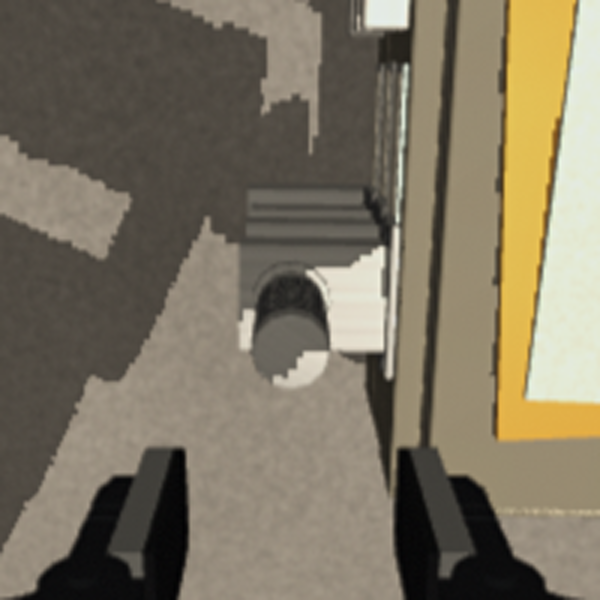

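View pics/z24.png

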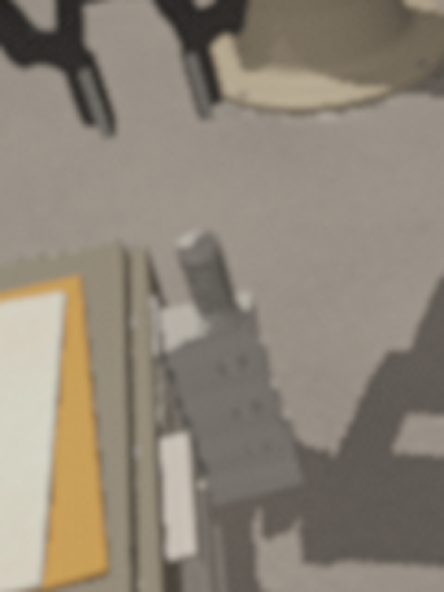

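View pics/top18.png

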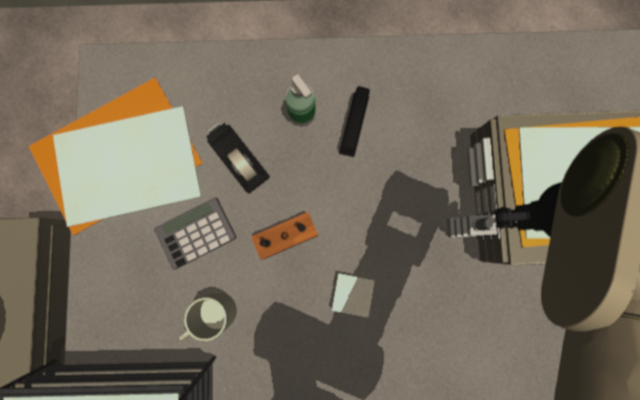

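```bash
python3 -c "
from workcell import job,readout
print(job.job_done()); print(readout.read_state()['t'])"
```

```text
the job is handed in; nothing more can be done
None
the job is handed in; nothing more can be done
```

The rod is locked through all three lugs with its collar on the top lug, released, and the job was handed in at about 24.5 s. No verdict was reported.

- **Threading:** I measured the holes and the socket with the wrist camera and lifted the rod out of the tidy's middle well. I then fed it down, dragging the drawers into line at each lug. While feeding down, upward force on the wrist stayed near 5 N. It rose to about 13 N only when the collar seated.
- **Depth:** The collar touched at TCP height 0.1326 m against a predicted 0.1323 m. That puts the tip about 16 mm below the socket's mouth.
- **Position after release:** The last wrist image shows the knob's top within about 1 mm of where an upright rod on the socket's axis should be. The collar looks flush on the top lug, and the fingers are well clear above it.
- **Other things on the counter:** The last top image shows the tidy and the bystanders where they stood at the start.
- **Disagreements:**
  - The scene camera's early positions differed from the wrist camera's by 3 to 6 mm, so I used the wrist values.
  - During dragging, the rod's tip lagged the gripper by 1 to 2 mm, and I corrected this by overshooting.
- **Not checked directly:** I never saw the tip inside the socket. Its depth comes from the height readings and the force at the collar.

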